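# Load the specimen-plate carrier and hold it up level

## Task

Move the two blue specimen plates from the grey metal stand into the wooden carrier standing on the bench, one on edge in each of its two slots and pushed right down; leave the orange plate and everything else on the bench where it is. Then lift the loaded carrier at least 6 cm clear of the bench and finish while still holding it there in the gripper, level and steady, with both plates still in their slots.

Things in the scene. Friction and masses are not known exactly. Their poses are not given: they have to be found in the camera images.
- carrier: Loose wooden carrier, about 0.35 kg, base 152 (x) x 104 (y) x 12 mm, standing on the bench. Origin: centre of its underside; z up. Two slots run along its y axis at x = +60 and x = -60 mm; between them, at x = 0, two 12 mm square posts at y = +-44 mm carry a black bar handle. Each slot: floor 12 mm above the underside, walls 28 mm high (5 mm thick) with flared lips up to 47 mm above the underside, 12 mm wide in x and 86 mm long in y between closed ends.
- carrier_handle (a point): Middle of the carrier's black bar handle, 122 mm above the carrier's underside. The bar runs along the carrier's y, 100 mm long, 12 mm thick in x, 20 mm high (its top 132 mm above the underside); it is straight above the unloaded carrier's centre of mass.
- slot_a (a point): Centre of the floor of the carrier's +x slot; axes as the carrier.
- slot_b (a point): Centre of the floor of the carrier's -x slot; axes as the carrier.
- plate_a: Blue specimen plate, plastic with pale faces, about 70 g: 8 mm thick (own x), 80 mm wide (y), 90 mm high (z), standing on edge in the stand. Origin: centre of its lower edge.
- plate_a_mid (a point): Centre of blue plate_a, 45 mm above its lower edge.
- plate_b: The other blue specimen plate, the same in all respects. Either blue plate may go in either slot.
- plate_b_mid (a point): Centre of blue plate_b, 45 mm above its lower edge.
- spare: Orange plate of the same size as the blue ones, standing on edge in the stand. It stays there. Origin: centre of its lower edge.
- stand: Fixed grey and aluminium stand, 152 (x) x 104 (y) x 12 mm base, origin at the centre of its underside, on the bench. Three slots along its y at x = -48, 0 and +48 mm, each of the same section as the carrier's (floor at 12 mm, lips up to 47 mm, 12 mm wide, 86 mm long). The three plates stand in them in any order.
- jar: Bystander: specimen jar with black lid, 66 mm diameter, 95 mm high. Origin: centre of underside.
- tumbler: Bystander: dark steel drinking tumbler, 76 mm diameter, 142 mm high. Origin: centre of underside.
- dishes: Bystander: stack of flat round dishes, 90 mm diameter, 56 mm high. Origin: centre of underside.
- unit_tray: Bystander: open white tray, 110 x 80 x 35 mm. Origin: centre of underside.
- brush: Bystander: small brush lying on the bench, 160 mm long along its x.

How it is judged:
By the outcome, as a careful person would: the job done as asked, in the order asked, and still so for the second after the job is handed in, while the arm keeps its last pose, push and grip.
It also fails if it takes over 66 s, if anything falls off the work surface, if the arm or the gripper's body presses on something with over 40 N, if the wrist force passes 120 N, or if a joint passes its speed limit or range.

## Robot

A 6-joint arm with a two-finger parallel gripper is mounted at the origin on the work surface. World frame = base frame: x ahead of the robot, y to its left, z up, the work surface at z = 0. Lengths are in m, angles in rad, forces in N, time in s.
With the tool pointing down it reaches from about 0.225 to 0.875 m from the base axis. Payload 3.4 kg.
Tool frame: the origin (TCP) lies midway between the tips of the shut fingers; the grasp point (between the pads) lies 19 mm behind it; y points along the fingers, x is the direction in which the jaws open and shut, and the axes are right-handed (so a half turn about y gives the same grasp; the last joint's range is limited). The gripper opens to 85 mm and grips with 20 to 120 N. Pads are 22 mm wide; open, the fingers measure 114 mm over their backs; the gripper's body (76 mm by 85 mm) begins 54 mm behind the grasp point. The pads swing forward as they close: fully open they stand 13 mm farther back than shut.
Start: joints at [1.203, 0.276, 1.505, -0, 1.361, -0.121], TCP at [0.14, 0.558, 0.231] pointing down, gripper open.
Joint ranges: [-2.89, 2.89], [-0.75, 2.08], [0.22, 2.7], [-1.18, 4.32], [0.11, 2.71], [-2.7, 2.7]. Speed limits (rad/s): [2.57, 2.57, 3.14, 3.14, 3.14, 3.14].

## Interface

Orientations are given as a unit quaternion [w, x, y, z].
In Python, from workcell import bot, imaging, ticket gives the robot as it stands.
- The arm moves only by the shell command python3 -m jog 'ROWS' [FORCE]. ROWS is JSON, a list of rows, each an object of numbers: "x", "y", "z": the shift along the tool's x, y, z in mm; "rx", "ry", "rz": the turn, a rotation vector about the tool's x, y, z in rad; "gripper": the closure in counts, from 0 (fully open) to 255 (shut). In form: [{"x": .., "y": .., "z": .., "rx": .., "ry": .., "rz": .., "gripper": ..}, ...]. A call has 1 to 20 rows; each row is the pose to reach, as a shift and turn from the pose measured when the call began, along the tool's axes at that moment; what a row does not reach only later rows make up. A row lasts 1/12 s, in which the tool goes at most 41.7 mm and 7.16 degrees, less where a joint would pass 70% of its speed; a pose out of reach is approached as far as the arm can. A call with a gripper value outside its range is refused whole. The fingers move at their own pace and stop on an object; FORCE is the grip in N (left out, the last holds). Time passes only in rows, so rows that repeat a pose let the fingers close. It gives the time, the measured TCP pose, the force and the opening at its end, in the units of the state.
- bot.get_state(): the state, without advancing time (a new reading comes with each control period).
- imaging.camera(name): name is "side" or "top" or "wrist"; returns (picture, depth): 384x512x3 uint8, red, green, blue; 384x512 float32, m along the optical axis (not along the pixel's ray), 0 where there is no reading.
- imaging.camera_params(name): a dict with "fx", "fy", "cx", "cy" (pixels), "rvec" (rotation vector, rad) and "tvec" (3), from world to camera coordinates, as OpenCV has them; the wrist camera has in their place "mount" (4x4, takes a point from camera to tool coordinates, whose origin is the TCP and whose axes are the tool frame's). Camera axes: x right, y down, z forward; pixel columns grow to the right and rows downward; lengths in m; the calibration is good to about 2 mm. A picture is of the moment at which its call begins: read the wrist's pose just before it. camera_params takes no time and is no camera call.
- ticket.hand_in(): hands the job in, once; it reports no verdict.
The state is a dict: "clock": time; "qpos": joint angles; "qvel": joint speeds; "joint_efforts": joint torques, N m; "tool_pos": TCP position; "ee_rot": TCP orientation; "wrist_force": force on the tool from outside, world axes, zero at the start; "ft_torque": the same for the moment, N m; "grip_width": finger opening in m.
Only numpy, scipy, OpenCV 4.12 (cv2) and the standard library are available. Lean on these libraries where they do the work, as an engineer would, in place of code of your own. Each camera call takes 0.05 s, during which the arm holds its last target.

## Working session

There is one attempt and no reset: what is moved stays moved. The work goes in short steps, Python scripts to look and compute and a shell command to move; the robot and the scene stay as the last step left them, time stands still between calls to the robot, and variables do not carry over. Pictures are saved under pics/ and viewed, and the job is handed in when it is done.

```bash
ls; mkdir -p pics; python3 - <<'E'
from workcell import bot, imaging
import cv2, numpy as np
print(bot.get_state())
for n in ("side","top","wrist"):
    im,d=imaging.camera(n); cv2.imwrite(f"pics/{n}0.png",im[:,:,::-1]); np.savez(f"{n}0.npz",im=im,d=d); print(n,imaging.camera_params(n))
E
```

```text
pics
{'clock': 0.0, 'qpos': array([ 1.20298071e+00,  2.76584308e-01,  1.50616416e+00,  3.35661457e-05,
        1.36069961e+00, -1.21013208e-01]), 'qvel': array([-0.00040048, -0.00088522,  0.00040794,  0.00092946, -0.00169776,
        0.00048702]), 'joint_efforts': array([ 1.98696442e-03, -4.16767430e+01, -2.45810258e+01,  2.65678746e-04,
        1.09798802e-02,  3.20701486e-05]), 'tool_pos': array([0.14027898, 0.55706519, 0.23043345]), 'ee_rot': array([-0.5574154 ,  0.55807115,  0.4340833 , -0.43521988]), 'wrist_force': array([-0.31755772, -0.46647119, -0.94444253]), 'ft_torque': array([-0.02367958,  0.06783132,  0.04566267]), 'grip_width': 0.0854677607200124}
side {'fx': 361.4022099522738, 'fy': 361.4022099522738, 'cx': 259.43307546964314, 'cy': 189.67451626614533, 'rvec': array([ 2.12785327, -0.92588855,  0.40267539]), 'tvec': array([-0.38213204,  0.31491566,  1.04298818])}
top {'fx': 460.82991718561266, 'fy': 460.82991718561266, 'cx': 251.67120503802295, 'cy': 192.50384127214036, 'rvec': array([ 2.16537548, -2.19297447,  0.08140457]), 'tvec': array([-0.04161505,  0.56234263,  1.61732644])}
wrist {'fx': 298.19285174099, 'fy': 298.19285174099, 'cx': 252.33702945413273, 'cy': 188.36754914509152, 'mount': array([[ 9.99999952e-01,  2.99222877e-04, -8.02811287e-05,
         7.63771353e-04],
       [ 1.61536265e-04, -2.82480893e-01,  9.59272912e-01,
        -1.43561116e-01],
       [ 2.64358516e-04, -9.59272879e-01, -2.82480927e-01,
         7.16079603e-02],
       [ 0.00000000e+00,  0.00000000e+00,  0.00000000e+00,
         1.00000000e+00]])}
```

View pics/side0.png

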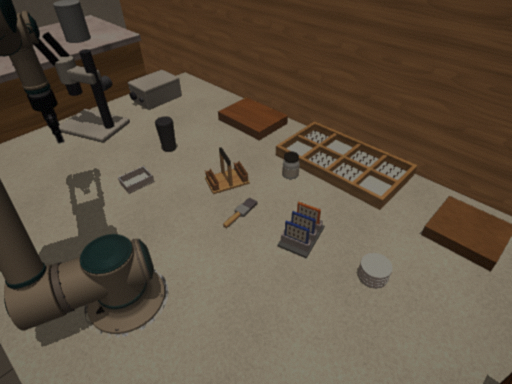

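View pics/top0.png

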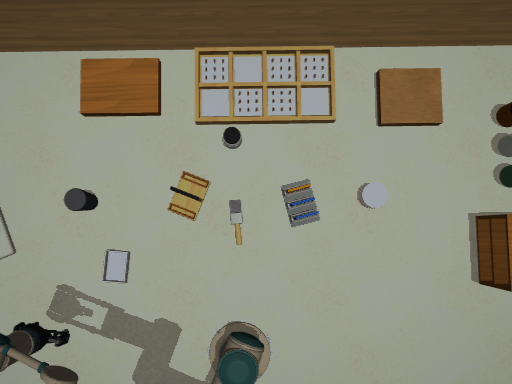

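View pics/wrist0.png

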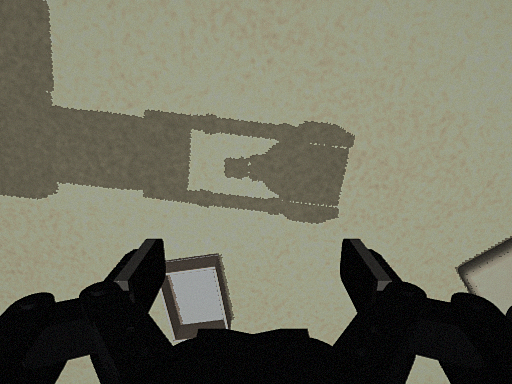

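```bash
cat > h.py <<'E'
import numpy as np, cv2
from scipy.spatial.transform import Rotation as R
from workcell import bot, imaging
def q2R(q): return R.from_quat(np.r_[q[1:],q[0]]).as_matrix()
def ext(n,s=None):
    p=imaging.camera_params(n)
    K=np.array([[p['fx'],0,p['cx']],[0,p['fy'],p['cy']],[0,0,1]])
    if n=='wrist':
        s=s or bot.get_state(); T=np.eye(4); T[:3,:3]=q2R(s['ee_rot']); T[:3,3]=s['tool_pos']
        M=T@p['mount']; Rw=M[:3,:3].T; return K,Rw,-Rw@M[:3,3]
    return K,cv2.Rodrigues(p['rvec'])[0],p['tvec']
def cloud(d,E):
    K,Rc,t=E; v,u=np.mgrid[:d.shape[0],:d.shape[1]]
    P=np.stack([(u-K[0,2])/K[0,0]*d,(v-K[1,2])/K[1,1]*d,d],-1)
    return (P-t)@Rc
def ray(uv,z,E):
    K,Rc,t=E; uv=np.atleast_2d(uv).astype(float)
    r=np.c_[(uv[:,0]-K[0,2])/K[0,0],(uv[:,1]-K[1,2])/K[1,1],np.ones(len(uv))]@Rc
    c=-Rc.T@t; return c+r*((z-c[2])/r[:,2])[:,None]
def proj(P,E):
    K,Rc,t=E; q=(np.atleast_2d(P)@Rc.T+t)@K.T; return q[:,:2]/q[:,2:]
def crop(im,x0,y0,w,h,s,fn):
    c=cv2.resize(im[y0:y0+h,x0:x0+w,::-1],None,fx=s,fy=s,interpolation=cv2.INTER_CUBIC); cv2.imwrite(fn,c)
E
python3 - <<'E'
from h import *
a=np.load('top0.npz'); E=ext('top'); C=cloud(a['d'],E)
crop(a['im'],155,160,180,80,4.4,'pics/topcrop.png')
for n,(u0,v0,u1,v1) in dict(car=(160,165,218,225),stand=(276,172,326,232)).items():
    P=C[v0:v1,u0:u1].reshape(-1,3)
    for lo,hi in((.008,.2),(.085,.11),(.115,.14)):
        m=(P[:,2]>lo)&(P[:,2]<hi); Q=P[m]
        if len(Q)>5:
            r=cv2.minAreaRect(Q[:,:2].astype(np.float32)*1000); print(n,lo,len(Q),r,np.median(Q,0))
print(ray([[238,350]],0,E), C[120,60], ray([[60,120]],0,E))
E
```

```text
car 0.008 1106 ((562.6731567382812, 173.7578125), (197.95872497558594, 190.5179901123047), 2.8961706161499023) [0.55341608 0.17635232 0.01443539]
car 0.115 105 ((555.0996704101562, 177.09002685546875), (97.84899139404297, 11.284984588623047), 67.47650146484375) [0.55447001 0.17869047 0.13088862]
stand 0.008 1122 ((537.0992431640625, -223.46896362304688), (172.59445190429688, 194.44691467285156), 87.49836730957031) [ 0.52371719 -0.21750687  0.03515044]
stand 0.085 188 ((524.427978515625, -221.1189727783203), (104.35221862792969, 81.91204071044922), 14.52623176574707) [ 0.52452842 -0.22049432  0.10084957]
[[0.00944333 0.00627077 0.        ]] [ 8.38659399e-01  6.49308039e-01 -4.70015193e-04] [[0.83854423 0.64910833 0.        ]]
```

View pics/topcrop.png

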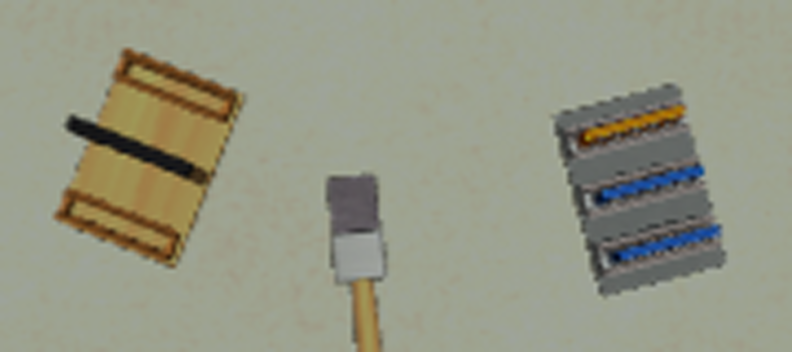

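```bash
cat >> h.py <<'E'
def goto(p,yaw,s=None):
    """tool down, tool x at world yaw; returns row numbers"""
    s=s or bot.get_state(); R0=q2R(s['ee_rot'])
    x=np.array([np.cos(yaw),np.sin(yaw),0]); y=np.array([0,0,-1.]); z=np.cross(x,y)
    Rt=np.c_[x,y,z]
    d=R0.T@(np.array(p)-s['tool_pos'])*1000; r=R.from_matrix(R0.T@Rt).as_rotvec()
    print('xyz',np.round(d,1),'rxyz',np.round(r,3),'rows',max(np.linalg.norm(d)/41.7,np.degrees(np.linalg.norm(r))/7.16))
def show():
    s=bot.get_state(); R0=q2R(s['ee_rot']); print('t',round(s['clock'],2),'p',np.round(s['tool_pos']*1000,1),'yaw',np.degrees(np.arctan2(R0[1,0],R0[0,0])).round(2),'down',np.round(R0[:,1],3),'F',np.round(s['wrist_force'],1),'w',s['grip_width'],'q',np.round(s['qpos'],2))
E
python3 - <<'E'
from h import *
show()
for y in (14.5,194.5): goto([.5244,-.2211,.25],np.radians(y))
E
```

```text
t 0.15 p [140.3 557.2 230.6] yaw 75.86 down [-0.001 -0.001 -1.   ] F [ 0.  -0.   0.3] w 0.08537736115766202 q [ 1.2   0.28  1.51 -0.    1.36 -0.12]
xyz [-660.9  -18.5 -562.6] rxyz [ 1.000e-03  1.071e+00 -1.000e-03] rows 20.81803064707192
xyz [-660.9  -18.5 -562.6] rxyz [-2.000e-03 -2.071e+00 -1.000e-03] rows 20.81803064707192
```

```bash
python3 - <<'E'
from h import *
goto([.5551,.1771,.23],np.radians(-22.5))
E
```

```text
xyz [-267.2    0.9 -495. ] rxyz [ 1.000e-03  1.717e+00 -1.000e-03] rows 13.737283701968158
```

```bash
python3 -m jog '[{"x":-267,"y":0,"z":-495,"ry":1.717},{"x":-267,"y":0,"z":-495,"ry":1.717},{"x":-267,"y":0,"z":-495,"ry":1.717},{"x":-267,"y":0,"z":-495,"ry":1.717},{"x":-267,"y":0,"z":-495,"ry":1.717},{"x":-267,"y":0,"z":-495,"ry":1.717},{"x":-267,"y":0,"z":-495,"ry":1.717},{"x":-267,"y":0,"z":-495,"ry":1.717},{"x":-267,"y":0,"z":-495,"ry":1.717},{"x":-267,"y":0,"z":-495,"ry":1.717},{"x":-267,"y":0,"z":-495,"ry":1.717},{"x":-267,"y":0,"z":-495,"ry":1.717},{"x":-267,"y":0,"z":-495,"ry":1.717},{"x":-267,"y":0,"z":-495,"ry":1.717},{"x":-267,"y":0,"z":-495,"ry":1.717},{"x":-267,"y":0,"z":-495,"ry":1.717},{"x":-267,"y":0,"z":-495,"ry":1.717}]'
python3 - <<'E'
from h import *
show(); s=bot.get_state(); im,d=imaging.camera('wrist'); np.savez('w1.npz',im=im,d=d,pos=s['tool_pos'],rot=s['ee_rot']); cv2.imwrite('pics/w1.png',cv2.resize(im[:,:,::-1],(768,576)))
show()
E
```

```text
t 0.15 p [140.3 557.2 230.6] yaw 75.86 down [-0.001 -0.001 -1.   ] F [ 0.  -0.   0.3] w 0.08537736115766202 q [ 1.2   0.28  1.51 -0.    1.36 -0.12]
t 0.2 p [140.4 557.3 230.8] yaw 75.86 down [-0.    -0.001 -1.   ] F [-0.1 -0.8 -0.1] w 0.08528538495273949 q [ 1.2   0.28  1.51 -0.    1.36 -0.12]invalid input at $[0]: expected keys x, y, z, rx, ry, rz, gripper
```

View pics/w1.png

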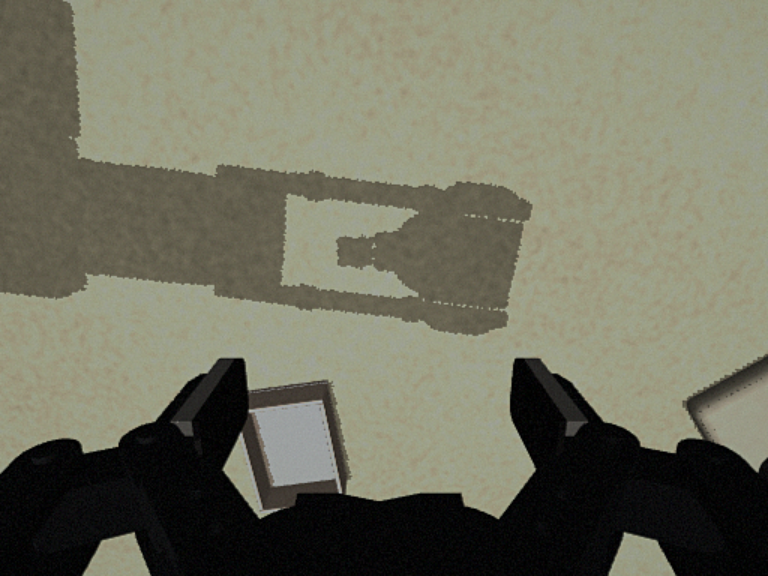

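```bash
python3 -m jog '[{"x":-267,"y":0,"z":-495,"rx":0,"ry":1.717,"rz":0,"gripper":0},{"x":-267,"y":0,"z":-495,"rx":0,"ry":1.717,"rz":0,"gripper":0},{"x":-267,"y":0,"z":-495,"rx":0,"ry":1.717,"rz":0,"gripper":0},{"x":-267,"y":0,"z":-495,"rx":0,"ry":1.717,"rz":0,"gripper":0},{"x":-267,"y":0,"z":-495,"rx":0,"ry":1.717,"rz":0,"gripper":0},{"x":-267,"y":0,"z":-495,"rx":0,"ry":1.717,"rz":0,"gripper":0},{"x":-267,"y":0,"z":-495,"rx":0,"ry":1.717,"rz":0,"gripper":0},{"x":-267,"y":0,"z":-495,"rx":0,"ry":1.717,"rz":0,"gripper":0},{"x":-267,"y":0,"z":-495,"rx":0,"ry":1.717,"rz":0,"gripper":0},{"x":-267,"y":0,"z":-495,"rx":0,"ry":1.717,"rz":0,"gripper":0},{"x":-267,"y":0,"z":-495,"rx":0,"ry":1.717,"rz":0,"gripper":0},{"x":-267,"y":0,"z":-495,"rx":0,"ry":1.717,"rz":0,"gripper":0},{"x":-267,"y":0,"z":-495,"rx":0,"ry":1.717,"rz":0,"gripper":0},{"x":-267,"y":0,"z":-495,"rx":0,"ry":1.717,"rz":0,"gripper":0},{"x":-267,"y":0,"z":-495,"rx":0,"ry":1.717,"rz":0,"gripper":0},{"x":-267,"y":0,"z":-495,"rx":0,"ry":1.717,"rz":0,"gripper":0},{"x":-267,"y":0,"z":-495,"rx":0,"ry":1.717,"rz":0,"gripper":0}]'
python3 - <<'E'
from h import *
show(); s=bot.get_state(); im,d=imaging.camera('wrist'); np.savez('w2.npz',im=im,d=d,pos=s['tool_pos'],rot=s['ee_rot']); cv2.imwrite('pics/w2.png',cv2.resize(im[:,:,::-1],(768,576)))
show()
E
```

```text
clock: 1.62
tool_pos: [0.5543, 0.1778, 0.2306]
ee_rot: [-0.693, 0.694, -0.138, 0.137]
wrist_force: [0.1, 0.0, 0.4]
grip_width: 0.0856
t 1.62 p [554.3 177.8 230.6] yaw -22.47 down [-0.002 -0.001 -1.   ] F [0.1 0.  0.4] w 0.08562825086670868 q [ 0.19  0.29  1.49 -0.    1.37  0.58]
t 1.67 p [554.1 178.2 230.8] yaw -22.43 down [-0.002 -0.001 -1.   ] F [ 0.6  0.7 -0.4] w 0.08565477729509052 q [ 0.19  0.29  1.49 -0.    1.37  0.58]
```

View pics/w2.png

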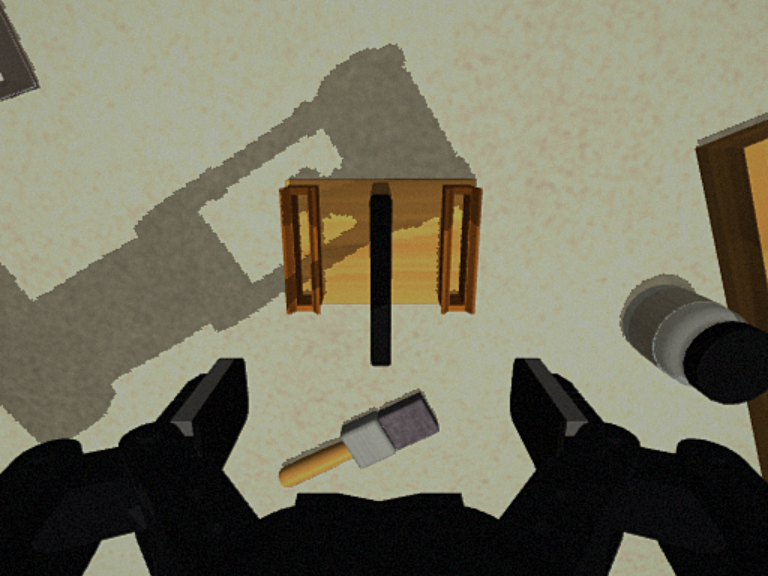

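```bash
cat >> h.py <<'E'
def load(f):
    a=np.load(f); return a['im'],a['d'],ext('wrist',dict(tool_pos=a['pos'],ee_rot=a['rot']))
def snap(f):
    s=bot.get_state(); im,d=imaging.camera('wrist'); np.savez(f'{f}.npz',im=im,d=d,pos=s['tool_pos'],rot=s['ee_rot']); return im,d,ext('wrist',s)
def corners(c,yaw,xs,ys,z):
    u=np.array([np.cos(yaw),np.sin(yaw)]); v=np.array([-u[1],u[0]])
    return np.array([[*(c+x*u+y*v),z] for x,y in ((xs[0],ys[0]),(xs[1],ys[0]),(xs[1],ys[1]),(xs[0],ys[1]))])
def overlay(im,E,polys,x0,y0,w,h,s,fn):
    c=np.ascontiguousarray(cv2.resize(im[y0:y0+h,x0:x0+w,::-1],None,fx=s,fy=s,interpolation=cv2.INTER_CUBIC))
    for i,P in enumerate(polys):
        q=(proj(P,E)-[x0,y0]+.5)*s; cv2.polylines(c,[np.round(q*16).astype(int)],True,((0,255,0),(255,0,255),(255,255,0))[i%3],1,cv2.LINE_AA,4)
    cv2.imwrite(fn,c)
def carpolys(c,y): return [corners(c,y,(-.006,.006),(-.05,.05),.132)]+[corners(c,y,(x-.006,x+.006),(-.043,.043),.040) for x in(-.06,.06)]+[corners(c,y,(-.076,.076),(-.052,.052),.012)]
E
python3 - <<'E'
from h import *
im,d,E=load('w2.npz'); C=cloud(d,E)
P=C[110:250,180:330].reshape(-1,3)
for lo,hi in((.12,.145),(.038,.055),(.006,.02)):
    Q=P[(P[:,2]>lo)&(P[:,2]<hi)]
    print(lo,len(Q),cv2.minAreaRect(Q[:,:2].astype(np.float32)*1000),np.median(Q,0))
P=C[20:100,250:500].reshape(-1,3);print(np.median(P,0))
overlay(im,E,carpolys(np.array([.5551,.1771]),np.radians(-22.5)),170,100,170,150,4.4,'pics/ov2.png')
E
```

```text
0.12 1582 ((555.2467041015625, 176.853515625), (99.0361099243164, 11.674381256103516), 67.32288360595703) [0.55638678 0.18027303 0.13284038]
0.038 2472 ((555.0572509765625, 177.10061645507812), (98.5210952758789, 146.79739379882812), 67.58609008789062) [0.57492267 0.17877765 0.04549729]
0.006 6782 ((554.9573364257812, 176.2063446044922), (104.22111511230469, 151.711669921875), 67.59085083007812) [0.55640898 0.18031445 0.01306844]
[0.72891989 0.23292497 0.00087244]
```

View pics/ov2.png

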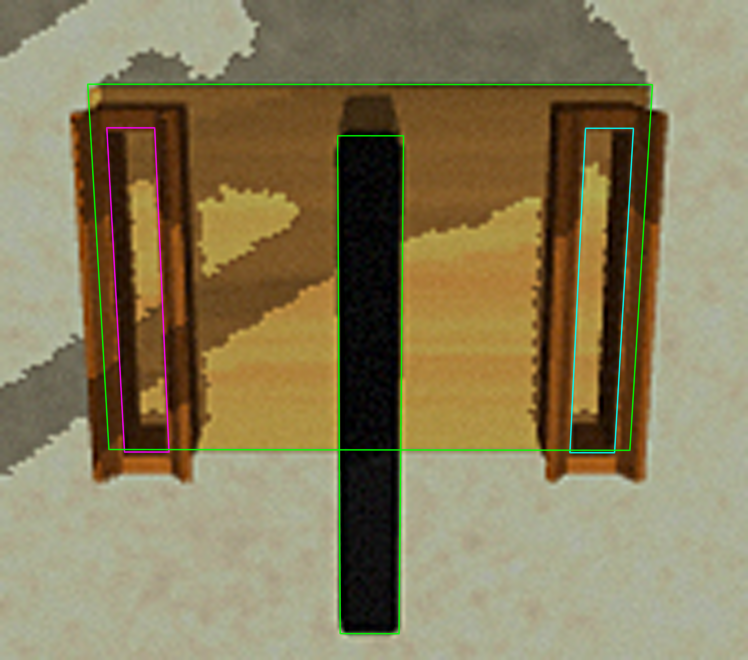

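```bash
python3 - <<'E'
from h import *
goto([.5244,-.2211,.23],np.radians(14.5))
E
```

```text
xyz [ 124.9    1.1 -380.4] rxyz [ 0.001 -0.645 -0.002] rows 9.601665182957007
```

```bash
python3 -m jog '[{"x":125,"y":0,"z":-380,"rx":0.001,"ry":-0.645,"rz":-0.002,"gripper":150},{"x":125,"y":0,"z":-380,"rx":0.001,"ry":-0.645,"rz":-0.002,"gripper":150},{"x":125,"y":0,"z":-380,"rx":0.001,"ry":-0.645,"rz":-0.002,"gripper":150},{"x":125,"y":0,"z":-380,"rx":0.001,"ry":-0.645,"rz":-0.002,"gripper":150},{"x":125,"y":0,"z":-380,"rx":0.001,"ry":-0.645,"rz":-0.002,"gripper":150},{"x":125,"y":0,"z":-380,"rx":0.001,"ry":-0.645,"rz":-0.002,"gripper":150},{"x":125,"y":0,"z":-380,"rx":0.001,"ry":-0.645,"rz":-0.002,"gripper":150},{"x":125,"y":0,"z":-380,"rx":0.001,"ry":-0.645,"rz":-0.002,"gripper":150},{"x":125,"y":0,"z":-380,"rx":0.001,"ry":-0.645,"rz":-0.002,"gripper":150},{"x":125,"y":0,"z":-380,"rx":0.001,"ry":-0.645,"rz":-0.002,"gripper":150},{"x":125,"y":0,"z":-380,"rx":0.001,"ry":-0.645,"rz":-0.002,"gripper":150},{"x":125,"y":0,"z":-380,"rx":0.001,"ry":-0.645,"rz":-0.002,"gripper":150}]'
python3 - <<'E'
from h import *
show(); im,d,E=snap('w3'); cv2.imwrite('pics/w3.png',cv2.resize(im[:,:,::-1],(768,576)))
C=cloud(d,E); P=C[60:260,150:360].reshape(-1,3); col=im[60:260,150:360].reshape(-1,3).astype(int)
top=(P[:,2]>.09)&(P[:,2]<.115)
for n,m in dict(blue=top&(col[:,2]>col[:,0]+25),orange=top&(col[:,0]>col[:,2]+40)).items():
    Q=P[m][:,:2].astype(np.float32)*1000; print(n,len(Q),cv2.minAreaRect(Q))
    if n=='blue':
        u=np.array([np.cos(.253),np.sin(.253)]); p=Q@u; k=p>p.mean()
        for kk in(k,~k): print(cv2.minAreaRect(Q[kk]),np.median(Q[kk],0), np.median(P[m][kk],0))
E
```

```text
clock: 2.67
tool_pos: [0.5242, -0.2214, 0.2311]
ee_rot: [0.702, -0.701, -0.089, 0.089]
wrist_force: [-0.3, 0.9, 0.4]
grip_width: 0.0356
t 2.67 p [ 524.2 -221.4  231.1] yaw 14.43 down [ 0.     0.001 -1.   ] F [-0.3  0.9  0.4] w 0.03564325709533358 q [-0.52  0.27  1.52  0.    1.36 -0.77]
blue 1403 ((501.0649719238281, -228.38165283203125), (55.99201202392578, 79.65641021728516), 13.67110824584961)
((524.7922973632812, -222.5989532470703), (7.500195026397705, 79.66625213623047), 14.259987831115723) [ 523.4949 -218.6785] [ 0.52349489 -0.21867849  0.10290046]
((477.96490478515625, -233.9015350341797), (8.164458274841309, 79.48163604736328), 14.0812406539917) [ 477.40787 -231.12344] [ 0.47740788 -0.23112345  0.10294169]
orange 795 ((528.15869140625, -219.55548095703125), (95.57785034179688, 79.46742248535156), 14.193859100341797)
```

View pics/w3.png

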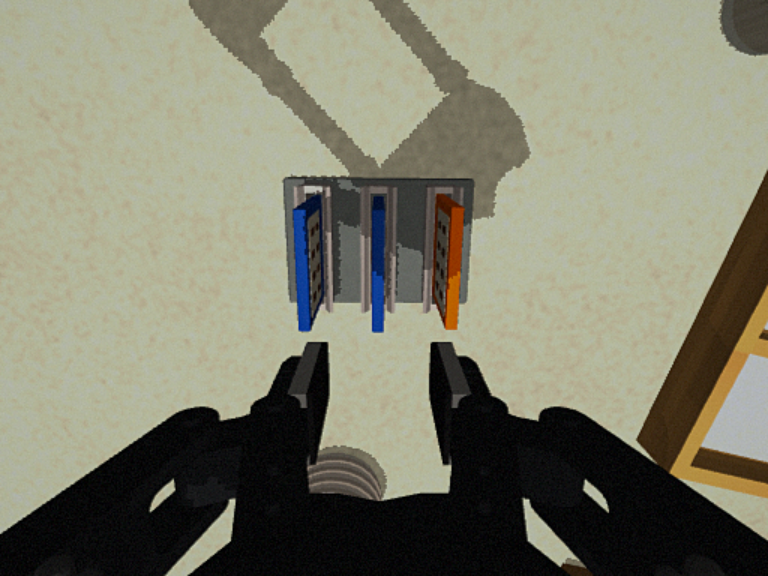

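```bash
python3 - <<'E'
from h import *
goto([.5246,-.2224,.064],np.radians(14.2))
E
```

```text
xyz [ -0.5 167.1  -2.8] rxyz [-0.001  0.006  0.001] rows 4.008394074587729
```

```bash
python3 -m jog '[{"x":-0.5,"y":40,"z":-2,"rx":0,"ry":0,"rz":0,"gripper":150},{"x":-0.5,"y":80,"z":-2,"rx":0,"ry":0,"rz":0,"gripper":150},{"x":-0.5,"y":120,"z":-2,"rx":0,"ry":0,"rz":0,"gripper":150},{"x":-0.5,"y":150,"z":-2,"rx":0,"ry":0,"rz":0,"gripper":150},{"x":-0.5,"y":167,"z":-2,"rx":0,"ry":0,"rz":0,"gripper":150},{"x":-0.5,"y":167,"z":-2,"rx":0,"ry":0,"rz":0,"gripper":150},{"x":-0.5,"y":167,"z":-2,"rx":0,"ry":0,"rz":0,"gripper":150},{"x":-0.5,"y":167,"z":-2,"rx":0,"ry":0,"rz":0,"gripper":255},{"x":-0.5,"y":167,"z":-2,"rx":0,"ry":0,"rz":0,"gripper":255},{"x":-0.5,"y":167,"z":-2,"rx":0,"ry":0,"rz":0,"gripper":255},{"x":-0.5,"y":167,"z":-2,"rx":0,"ry":0,"rz":0,"gripper":255},{"x":-0.5,"y":167,"z":-2,"rx":0,"ry":0,"rz":0,"gripper":255},{"x":-0.5,"y":167,"z":-2,"rx":0,"ry":0,"rz":0,"gripper":255}]' 40
python3 -c "
from h import *
show()"
```

```text
clock: 3.8
tool_pos: [0.5255, -0.2218, 0.0662]
ee_rot: [0.701, -0.701, -0.091, 0.088]
wrist_force: [-0.7, 2.6, 6.5]
grip_width: 0.0071
t 3.8 p [ 525.5 -221.8   66.2] yaw 14.51 down [ 0.004  0.001 -1.   ] F [-0.7  2.6  6.5] w 0.007144488746825149 q [-0.52  0.41  1.75  0.    0.98 -0.78]
```

```bash
python3 - <<'E'
from h import *
goto([.5246,-.2224,.25],np.radians(14.2))
goto([.4997,.1999,.25],np.radians(-22.5))
E
```

```text
xyz [  -0.3 -183.8   -0.4] rxyz [0.    0.005 0.004] rows 4.4078766930803965
xyz [  81.4 -183.7  414.6] rxyz [-0.001  0.646  0.004] rows 11.04894059798402
```

```bash
python3 -m jog '[{"x":0,"y":-20,"z":0,"rx":0,"ry":0,"rz":0,"gripper":255},{"x":0,"y":-55,"z":0,"rx":0,"ry":0,"rz":0,"gripper":255},{"x":0,"y":-95,"z":0,"rx":0,"ry":0,"rz":0,"gripper":255},{"x":0,"y":-135,"z":0,"rx":0,"ry":0,"rz":0,"gripper":255},{"x":0,"y":-170,"z":0,"rx":0,"ry":0,"rz":0,"gripper":255},{"x":0,"y":-184,"z":0,"rx":0,"ry":0,"rz":0.003,"gripper":255},{"x":81.4,"y":-184,"z":414.6,"rx":0,"ry":0.646,"rz":0.004,"gripper":255},{"x":81.4,"y":-184,"z":414.6,"rx":0,"ry":0.646,"rz":0.004,"gripper":255},{"x":81.4,"y":-184,"z":414.6,"rx":0,"ry":0.646,"rz":0.004,"gripper":255},{"x":81.4,"y":-184,"z":414.6,"rx":0,"ry":0.646,"rz":0.004,"gripper":255},{"x":81.4,"y":-184,"z":414.6,"rx":0,"ry":0.646,"rz":0.004,"gripper":255},{"x":81.4,"y":-184,"z":414.6,"rx":0,"ry":0.646,"rz":0.004,"gripper":255},{"x":81.4,"y":-184,"z":414.6,"rx":0,"ry":0.646,"rz":0.004,"gripper":255},{"x":81.4,"y":-184,"z":414.6,"rx":0,"ry":0.646,"rz":0.004,"gripper":255},{"x":81.4,"y":-184,"z":414.6,"rx":0,"ry":0.646,"rz":0.004,"gripper":255},{"x":81.4,"y":-184,"z":414.6,"rx":0,"ry":0.646,"rz":0.004,"gripper":255},{"x":81.4,"y":-184,"z":414.6,"rx":0,"ry":0.646,"rz":0.004,"gripper":255},{"x":81.4,"y":-184,"z":414.6,"rx":0,"ry":0.646,"rz":0.004,"gripper":255},{"x":81.4,"y":-184,"z":414.6,"rx":0,"ry":0.646,"rz":0.004,"gripper":255},{"x":81.4,"y":-184,"z":414.6,"rx":0,"ry":0.646,"rz":0.004,"gripper":255}]'
python3 - <<'E'
from h import *
im,d,E=snap('w4'); show(); cv2.imwrite('pics/w4.png',cv2.resize(im[:,:,::-1],(768,576)))
goto([.4997,.1999,.105],np.radians(-22.5))
im,_=imaging.camera('side'); crop(im,170,120,130,100,6,'pics/s4.png')
E
```

```text
clock: 5.47
tool_pos: [0.4997, 0.1991, 0.2506]
ee_rot: [-0.694, 0.694, -0.138, 0.138]
wrist_force: [0.1, 0.6, -1.4]
grip_width: 0.0075
t 5.52 p [499.8 198.7 250.6] yaw -22.56 down [-0.  0. -1.] F [ 1.1 -0.5 -0.5] w 0.007546849837457114 q [0.25 0.21 1.55 0.   1.38 0.64]
xyz [ -0.5 145.6   1. ] rxyz [-0.    -0.001 -0.   ] rows 3.4906282020804165
```

View pics/w4.png

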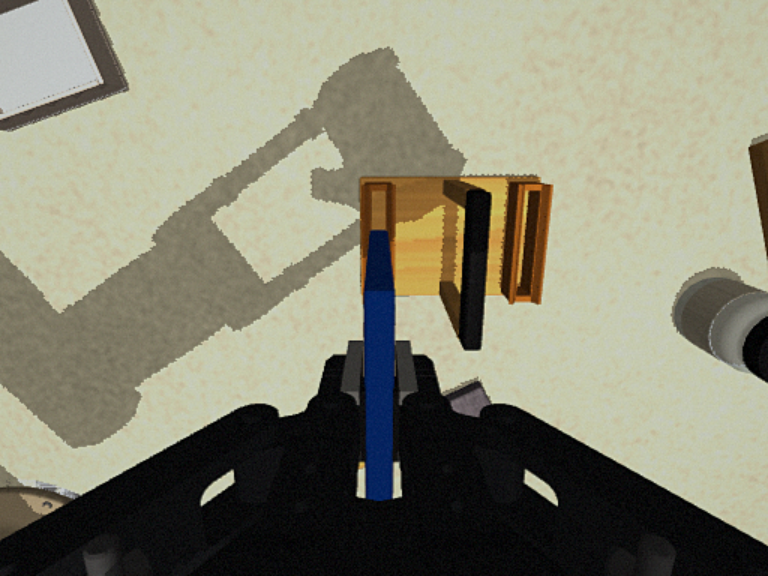

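View pics/s4.png

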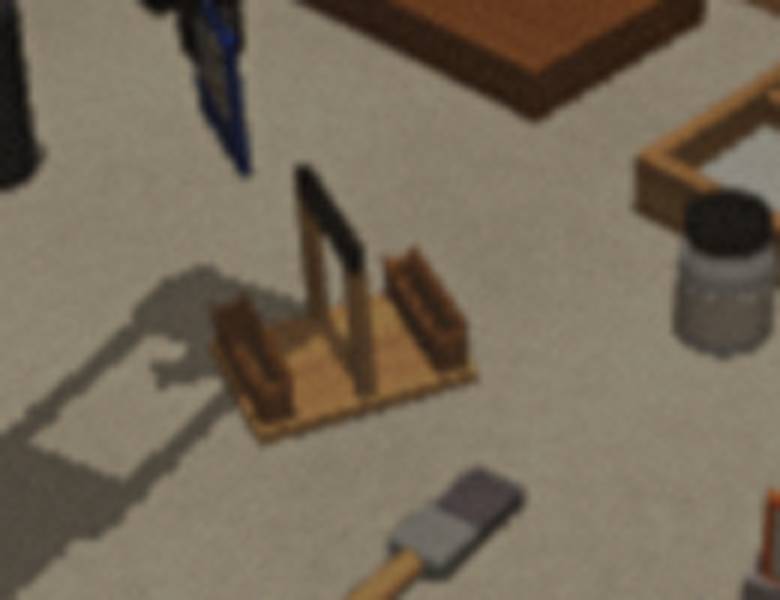

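```bash
cat >> h.py <<'E'
def plate_in_tool(f):
    a=np.load(f+'.npz'); im,d=a['im'],a['d']; C=cloud(d,ext('wrist',dict(tool_pos=a['pos'],ee_rot=a['rot'])))
    T=((C-a['pos'])@q2R(a['rot']))*1000; c=im.astype(int)
    m=(c[...,2]>c[...,0]+40)&(abs(T[...,0])<20)&(T[...,1]<80)&(d>0)&(d<.35); Q=T[m]
    print('n',len(Q),'min',np.percentile(Q,1,0).round(1),'max',np.percentile(Q,99,0).round(1))
    for lo in range(-35,60,15):
        k=(Q[:,1]>lo)&(Q[:,1]<lo+15)
        if k.sum()>5: print(lo,'x',np.percentile(Q[k,0],[3,97]).round(1),'z',np.median(Q[k,2]).round(1))
E
python3 - <<'E'
from h import *
plate_in_tool('w4')
E
```

```text
n 3224 min [ -3.4 -38.  -23.3] max [ 4.  40.4 39.6]
-35 x [-3.2  3.7] z 39.3
-20 x [-3.2  3.6] z 39.3
-5 x [-3.3  3.5] z 39.3
10 x [-3.3  3.4] z 39.4
25 x [-3.5  3.5] z 39.3
40 x [-3.3  3.2] z 39.3
```

```bash
python3 -m jog '[{"x":-0.5,"y":40,"z":1.5,"rx":0,"ry":0,"rz":0,"gripper":255},{"x":-0.5,"y":80,"z":1.5,"rx":0,"ry":0,"rz":0,"gripper":255},{"x":-0.5,"y":110,"z":1.5,"rx":0,"ry":0,"rz":0,"gripper":255},{"x":-0.5,"y":125,"z":1.5,"rx":0,"ry":0,"rz":0,"gripper":255},{"x":-0.5,"y":130,"z":1.5,"rx":0,"ry":0,"rz":0,"gripper":255},{"x":-0.5,"y":130,"z":1.5,"rx":0,"ry":0,"rz":0,"gripper":255},{"x":-0.5,"y":130,"z":1.5,"rx":0,"ry":0,"rz":0,"gripper":255},{"x":-0.5,"y":130,"z":1.5,"rx":0,"ry":0,"rz":0,"gripper":255}]'
python3 - <<'E'
from h import *
show(); im,d,E=snap('w5'); cv2.imwrite('pics/w5.png',cv2.resize(im[60:300,120:400,::-1],None,fx=2.8,fy=2.5))
goto([.4997,.1999,.066],np.radians(-22.5))
E
```

```text
clock: 6.23
tool_pos: [0.5015, 0.2001, 0.1222]
ee_rot: [0.694, -0.693, 0.138, -0.14]
wrist_force: [0.0, 0.2, -0.0]
grip_width: 0.0078
t 6.23 p [501.5 200.1 122.2] yaw -22.64 down [ 0.003  0.001 -1.   ] F [ 0.   0.2 -0. ] w 0.007803510197554563 q [0.25 0.31 1.75 0.   1.08 0.65]
xyz [-1.6 56.3 -1.1] rxyz [-0.002 -0.002  0.003] rows 1.3502666999889315
```

View pics/w5.png

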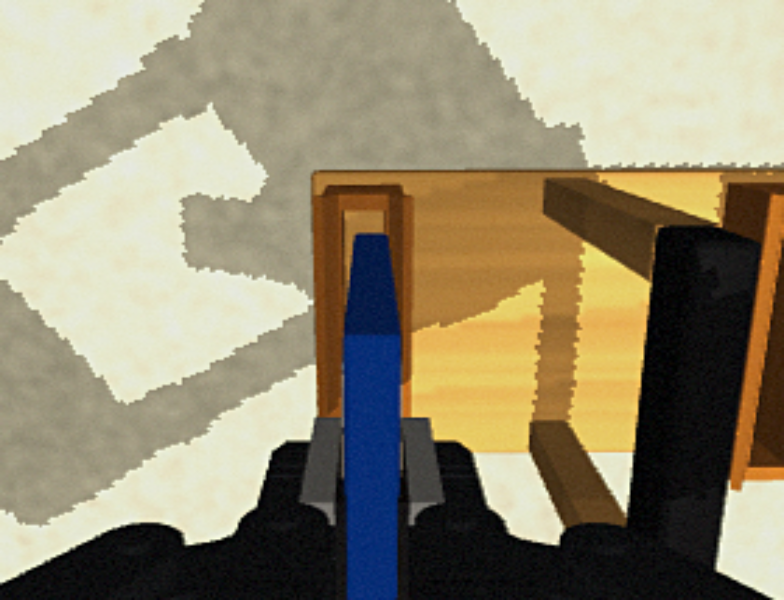

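```bash
python3 -m jog '[{"x":-1.6,"y":0,"z":-0.6,"rx":0,"ry":0,"rz":0.003,"gripper":255},{"x":-1.6,"y":8,"z":-0.6,"rx":0,"ry":0,"rz":0.003,"gripper":255},{"x":-1.6,"y":16,"z":-0.6,"rx":0,"ry":0,"rz":0.003,"gripper":255},{"x":-1.6,"y":24,"z":-0.6,"rx":0,"ry":0,"rz":0.003,"gripper":255},{"x":-1.6,"y":30,"z":-0.6,"rx":0,"ry":0,"rz":0.003,"gripper":255},{"x":-1.6,"y":30,"z":-0.6,"rx":0,"ry":0,"rz":0.003,"gripper":255}]'
python3 - <<'E'
from h import *
show(); goto([.4997,.1999,.066],np.radians(-22.5))
E
```

```text
clock: 6.78
tool_pos: [0.4983, 0.2, 0.0902]
ee_rot: [0.694, -0.693, 0.14, -0.137]
wrist_force: [-0.1, -0.4, -1.1]
grip_width: 0.0072
t 6.78 p [498.3 200.   90.2] yaw -22.62 down [-0.003  0.001 -1.   ] F [-0.1 -0.4 -1.1] w 0.007239053231599676 q [0.25 0.34 1.79 0.   1.01 0.64]
xyz [ 1.4 24.2  0.5] rxyz [-0.    -0.002 -0.004] rows 0.5823318561017505
```

```bash
python3 -m jog '[{"x":1,"y":4,"z":0,"rx":0,"ry":0,"rz":-0.003,"gripper":255},{"x":1,"y":10,"z":0,"rx":0,"ry":0,"rz":-0.003,"gripper":255},{"x":1,"y":16,"z":0,"rx":0,"ry":0,"rz":-0.003,"gripper":255},{"x":1,"y":20,"z":0,"rx":0,"ry":0,"rz":-0.003,"gripper":255},{"x":1,"y":23,"z":0,"rx":0,"ry":0,"rz":-0.003,"gripper":255},{"x":1,"y":24,"z":0,"rx":0,"ry":0,"rz":-0.003,"gripper":255},{"x":1,"y":24,"z":0,"rx":0,"ry":0,"rz":-0.003,"gripper":255}]'
python3 - <<'E'
from h import *
show(); im,d,E=snap('w6'); plate_in_tool('w6');cv2.imwrite('pics/w6.png',cv2.resize(im[60:300,120:400,::-1],None,fx=2.8,fy=2.5))
C=cloud(d,E); c=im.astype(int); 
E
```

```text
clock: 7.37
tool_pos: [0.4992, 0.1996, 0.0663]
ee_rot: [0.693, -0.693, 0.139, -0.138]
wrist_force: [-0.1, -0.2, -0.1]
grip_width: 0.0075
t 7.37 p [499.2 199.6  66.3] yaw -22.62 down [-0.  0. -1.] F [-0.1 -0.2 -0.1] w 0.007454077923427315 q [0.25 0.37 1.82 0.   0.95 0.65]
n 3214 min [ -3.4 -38.1 -23.2] max [ 4.  34.1 39.6]
-35 x [-3.3  3.7] z 39.3
-20 x [-3.2  3.7] z 39.3
-5 x [-3.4  3.5] z 39.3
10 x [-3.3  3.3] z 39.3
25 x [-3.5  3.2] z 39.3
40 x [-3.6  2.9] z 39.3
```

View pics/w6.png

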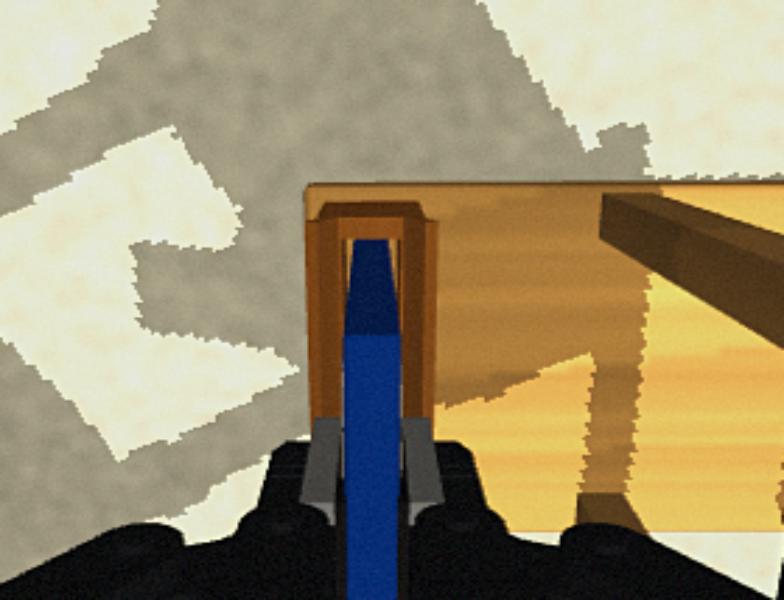

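```bash
python3 -m jog '[{"x":0,"y":1,"z":0,"rx":0,"ry":0,"rz":0,"gripper":255},{"x":0,"y":2,"z":0,"rx":0,"ry":0,"rz":0,"gripper":255},{"x":0,"y":3,"z":0,"rx":0,"ry":0,"rz":0,"gripper":255},{"x":0,"y":3,"z":0,"rx":0,"ry":0,"rz":0,"gripper":255}]'
```

```text
clock: 7.75
tool_pos: [0.4996, 0.1997, 0.0661]
ee_rot: [0.694, -0.693, 0.138, -0.139]
wrist_force: [-5.1, -1.1, 17.5]
grip_width: 0.0079
```

```bash
python3 -m jog '[{"x":0,"y":0,"z":0,"rx":0,"ry":0,"rz":0,"gripper":150},{"x":0,"y":0,"z":0,"rx":0,"ry":0,"rz":0,"gripper":150},{"x":0,"y":0,"z":0,"rx":0,"ry":0,"rz":0,"gripper":150},{"x":0,"y":0,"z":0,"rx":0,"ry":0,"rz":0,"gripper":150},{"x":0,"y":0,"z":0,"rx":0,"ry":0,"rz":0,"gripper":150},{"x":0,"y":-15,"z":0,"rx":0,"ry":0,"rz":0,"gripper":150},{"x":0,"y":-40,"z":0,"rx":0,"ry":0,"rz":0,"gripper":150},{"x":0,"y":-80,"z":0,"rx":0,"ry":0,"rz":0,"gripper":150},{"x":0,"y":-120,"z":0,"rx":0,"ry":0,"rz":0,"gripper":150},{"x":0,"y":-160,"z":0,"rx":0,"ry":0,"rz":0,"gripper":150},{"x":0,"y":-160,"z":0,"rx":0,"ry":0,"rz":0,"gripper":150},{"x":0,"y":-160,"z":0,"rx":0,"ry":0,"rz":0,"gripper":150}]'
python3 - <<'E'
from h import *
show(); im,d,E=snap('w7'); cv2.imwrite('pics/w7.png',cv2.resize(im[60:300,120:400,::-1],None,fx=2.8,fy=2.5))
C=cloud(d,E); c=im.astype(int); m=(c[...,2]>c[...,0]+25)&(C[...,2]>.09)&(C[...,2]<.115)
Q=C[m]; print(len(Q),np.median(Q,0),cv2.minAreaRect(Q[:,:2].astype(np.float32)*1000))
goto([.4780,-.2339,.23],np.radians(14.2))
E
```

```text
clock: 8.75
tool_pos: [0.5016, 0.1999, 0.2287]
ee_rot: [0.695, -0.692, 0.136, -0.141]
wrist_force: [-0.1, -0.3, -0.5]
grip_width: 0.0347
t 8.75 p [501.6 199.9 228.7] yaw -22.61 down [ 0.008  0.002 -1.   ] F [-0.1 -0.3 -0.5] w 0.034723876350630366 q [ 0.25  0.22  1.59 -0.    1.32  0.65]
671 [0.50299504 0.20028096 0.1030419 ] ((501.6112365722656, 197.86785888671875), (79.38105773925781, 7.4112067222595215), 67.55149841308594)
xyz [ 146.4   -3.9 -408.5] rxyz [-0.001 -0.643  0.003] rows 10.407465118281216
```

View pics/w7.png

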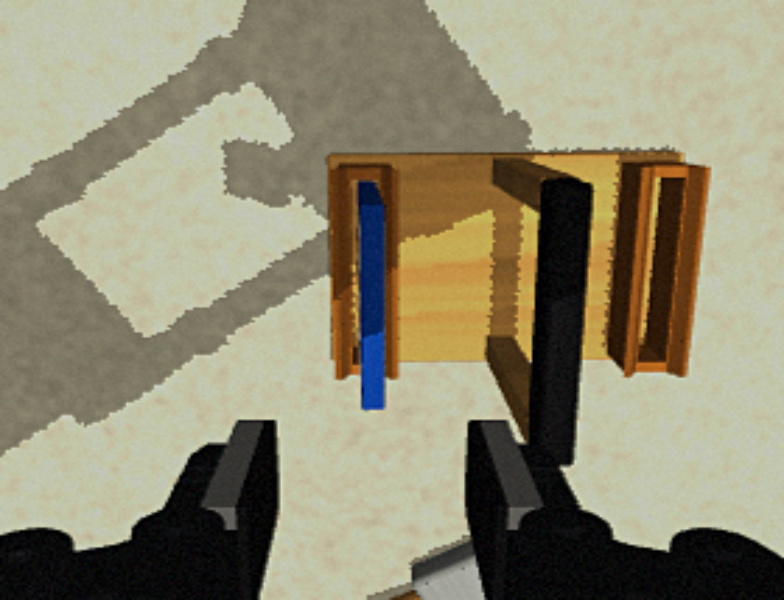

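```bash
python3 -m jog '[{"x":146.4,"y":-2,"z":-408.5,"rx":0,"ry":-0.643,"rz":0,"gripper":150},{"x":146.4,"y":-2,"z":-408.5,"rx":0,"ry":-0.643,"rz":0,"gripper":150},{"x":146.4,"y":-2,"z":-408.5,"rx":0,"ry":-0.643,"rz":0,"gripper":150},{"x":146.4,"y":-2,"z":-408.5,"rx":0,"ry":-0.643,"rz":0,"gripper":150},{"x":146.4,"y":-2,"z":-408.5,"rx":0,"ry":-0.643,"rz":0,"gripper":150},{"x":146.4,"y":-2,"z":-408.5,"rx":0,"ry":-0.643,"rz":0,"gripper":150},{"x":146.4,"y":-2,"z":-408.5,"rx":0,"ry":-0.643,"rz":0,"gripper":150},{"x":146.4,"y":-2,"z":-408.5,"rx":0,"ry":-0.643,"rz":0,"gripper":150},{"x":146.4,"y":-2,"z":-408.5,"rx":0,"ry":-0.643,"rz":0,"gripper":150},{"x":146.4,"y":-2,"z":-408.5,"rx":0,"ry":-0.643,"rz":0,"gripper":150},{"x":146.4,"y":-2,"z":-408.5,"rx":0,"ry":-0.643,"rz":0,"gripper":150},{"x":146.4,"y":-2,"z":-408.5,"rx":0,"ry":-0.643,"rz":0,"gripper":150},{"x":146.4,"y":-2,"z":-408.5,"rx":0,"ry":-0.643,"rz":0,"gripper":150}]'
python3 - <<'E'
from h import *
show(); im,d,E=snap('w8'); cv2.imwrite('pics/w8.png',cv2.resize(im[60:300,120:400,::-1],None,fx=2.8,fy=2.5))
C=cloud(d,E); c=im.astype(int); m=(c[...,2]>c[...,0]+25)&(C[...,2]>.09)&(C[...,2]<.115)
Q=C[m]; print(len(Q),np.median(Q,0),cv2.minAreaRect(Q[:,:2].astype(np.float32)*1000))
show()
goto([.4780,-.2339,.064],np.radians(14.2))
E
```

```text
clock: 9.88
tool_pos: [0.4768, -0.2357, 0.2253]
ee_rot: [0.703, -0.701, -0.086, 0.086]
wrist_force: [0.1, 0.8, -0.4]
grip_width: 0.0353
t 9.88 p [ 476.8 -235.7  225.3] yaw 13.98 down [-0.001  0.003 -1.   ] F [ 0.1  0.8 -0.4] w 0.035281130294289934 q [-0.59  0.22  1.6   0.    1.32 -0.84]
696 [ 0.47737775 -0.23195387  0.10281657] ((477.5585021972656, -234.02288818359375), (7.638715744018555, 79.69979858398438), 14.171088218688965)
t 9.93 p [ 476.9 -234.   225.7] yaw 14.1 down [-0.     0.004 -1.   ] F [-0.2 -0.1  0.2] w 0.03524597790629171 q [-0.59  0.21  1.6   0.    1.33 -0.84]
xyz [  1.  161.7  -0.8] rxyz [-0.004 -0.002  0.001] rows 3.8768871284476907
```

View pics/w8.png

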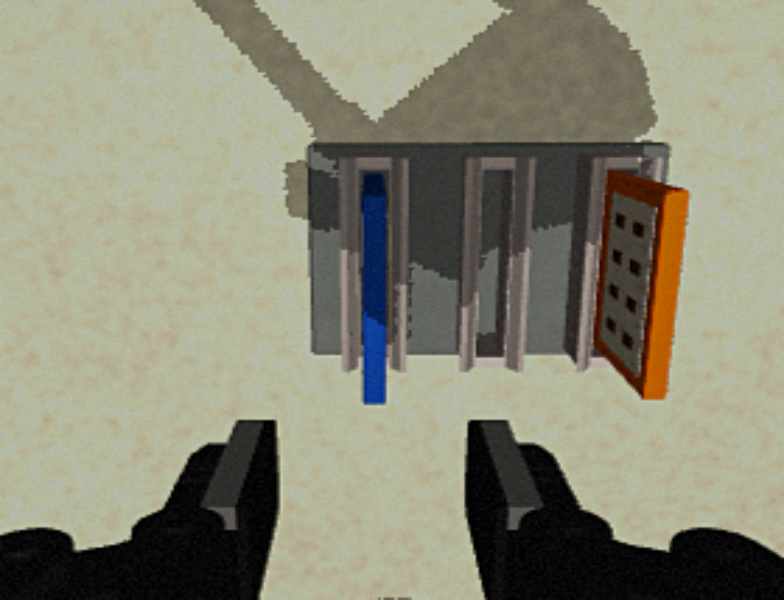

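Aligned on the remaining blue plate; descend and grip.

```bash
python3 -m jog '[{"x":1,"y":40,"z":-0.5,"rx":-0.004,"ry":0,"rz":0,"gripper":150},{"x":1,"y":80,"z":-0.5,"rx":-0.004,"ry":0,"rz":0,"gripper":150},{"x":1,"y":120,"z":-0.5,"rx":-0.004,"ry":0,"rz":0,"gripper":150},{"x":1,"y":147,"z":-0.5,"rx":-0.004,"ry":0,"rz":0,"gripper":150},{"x":1,"y":160,"z":-0.5,"rx":-0.004,"ry":0,"rz":0,"gripper":150},{"x":1,"y":160,"z":-0.5,"rx":-0.004,"ry":0,"rz":0,"gripper":150},{"x":1,"y":160,"z":-0.5,"rx":-0.004,"ry":0,"rz":0,"gripper":150},{"x":1,"y":160,"z":-0.5,"rx":-0.004,"ry":0,"rz":0,"gripper":255},{"x":1,"y":160,"z":-0.5,"rx":-0.004,"ry":0,"rz":0,"gripper":255},{"x":1,"y":160,"z":-0.5,"rx":-0.004,"ry":0,"rz":0,"gripper":255},{"x":1,"y":160,"z":-0.5,"rx":-0.004,"ry":0,"rz":0,"gripper":255},{"x":1,"y":160,"z":-0.5,"rx":-0.004,"ry":0,"rz":0,"gripper":255},{"x":1,"y":160,"z":-0.5,"rx":-0.004,"ry":0,"rz":0,"gripper":255}]' 40
python3 - <<'E'
from h import *
show()
goto([.4780,-.2339,.25],np.radians(14.2))
goto([.6105,.1539,.25],np.radians(-22.5))
E
```

```text
clock: 11.02
tool_pos: [0.4789, -0.2339, 0.0671]
ee_rot: [-0.701, 0.702, 0.088, -0.086]
wrist_force: [-0.8, 2.1, 6.3]
grip_width: 0.0074
t 11.02 p [ 478.9 -233.9   67.1] yaw 14.08 down [ 0.003 -0.001 -1.   ] F [-0.8  2.1  6.3] w 0.0074294120236163535 q [-0.59  0.36  1.84  0.    0.94 -0.83]
xyz [  -0.3 -182.9   -0.2] rxyz [ 0.002 -0.002  0.003] rows 4.385897964245919
xyz [ 222.5 -182.9  343.8] rxyz [0.001 0.638 0.003] rows 10.75479970572844
```

```bash
python3 -m jog '[{"x":0,"y":-20,"z":0,"rx":0,"ry":0,"rz":0,"gripper":255},{"x":0,"y":-55,"z":0,"rx":0,"ry":0,"rz":0,"gripper":255},{"x":0,"y":-95,"z":0,"rx":0,"ry":0,"rz":0,"gripper":255},{"x":0,"y":-135,"z":0,"rx":0,"ry":0,"rz":0,"gripper":255},{"x":0,"y":-170,"z":0,"rx":0,"ry":0,"rz":0,"gripper":255},{"x":0,"y":-183,"z":0,"rx":0,"ry":0,"rz":0.002,"gripper":255},{"x":222.5,"y":-183,"z":343.8,"rx":0,"ry":0.638,"rz":0.002,"gripper":255},{"x":222.5,"y":-183,"z":343.8,"rx":0,"ry":0.638,"rz":0.002,"gripper":255},{"x":222.5,"y":-183,"z":343.8,"rx":0,"ry":0.638,"rz":0.002,"gripper":255},{"x":222.5,"y":-183,"z":343.8,"rx":0,"ry":0.638,"rz":0.002,"gripper":255},{"x":222.5,"y":-183,"z":343.8,"rx":0,"ry":0.638,"rz":0.002,"gripper":255},{"x":222.5,"y":-183,"z":343.8,"rx":0,"ry":0.638,"rz":0.002,"gripper":255},{"x":222.5,"y":-183,"z":343.8,"rx":0,"ry":0.638,"rz":0.002,"gripper":255},{"x":222.5,"y":-183,"z":343.8,"rx":0,"ry":0.638,"rz":0.002,"gripper":255},{"x":222.5,"y":-183,"z":343.8,"rx":0,"ry":0.638,"rz":0.002,"gripper":255},{"x":222.5,"y":-183,"z":343.8,"rx":0,"ry":0.638,"rz":0.002,"gripper":255},{"x":222.5,"y":-183,"z":343.8,"rx":0,"ry":0.638,"rz":0.002,"gripper":255},{"x":222.5,"y":-183,"z":343.8,"rx":0,"ry":0.638,"rz":0.002,"gripper":255},{"x":222.5,"y":-183,"z":343.8,"rx":0,"ry":0.638,"rz":0.002,"gripper":255},{"x":222.5,"y":-183,"z":343.8,"rx":0,"ry":0.638,"rz":0.002,"gripper":255}]'
python3 - <<'E'
from h import *
im,d,E=snap('w9'); show(); plate_in_tool('w9')
overlay(im,E,carpolys(np.array([.5551,.1769]),np.radians(-22.5)),130,80,220,160,3.5,'pics/w9.png')
goto([.6105,.1539,.12],np.radians(-22.5))
E
```

```text
clock: 12.68
tool_pos: [0.6099, 0.1525, 0.25]
ee_rot: [-0.693, 0.694, -0.138, 0.138]
wrist_force: [0.1, -0.6, -0.1]
grip_width: 0.0078
t 12.73 p [610.  152.2 250.1] yaw -22.56 down [ 0.001 -0.002 -1.   ] F [-0.1 -0.3 -0.4] w 0.00751939934102135 q [ 0.14  0.35  1.35 -0.    1.44  0.53]
n 3255 min [ -3.4 -37.1 -24.5] max [ 4.1 41.8 40.2]
-35 x [-3.4  4.1] z 39.3
-20 x [-3.2  3.7] z 39.9
-5 x [-3.3  3.6] z 40.0
10 x [-3.3  3.4] z 40.0
25 x [-3.   3.5] z 40.0
40 x [-3.2  3.7] z 40.0
xyz [ -0.3 130.1   2. ] rxyz [ 0.002 -0.001  0.001] rows 3.120908192245703
```

View pics/w9.png

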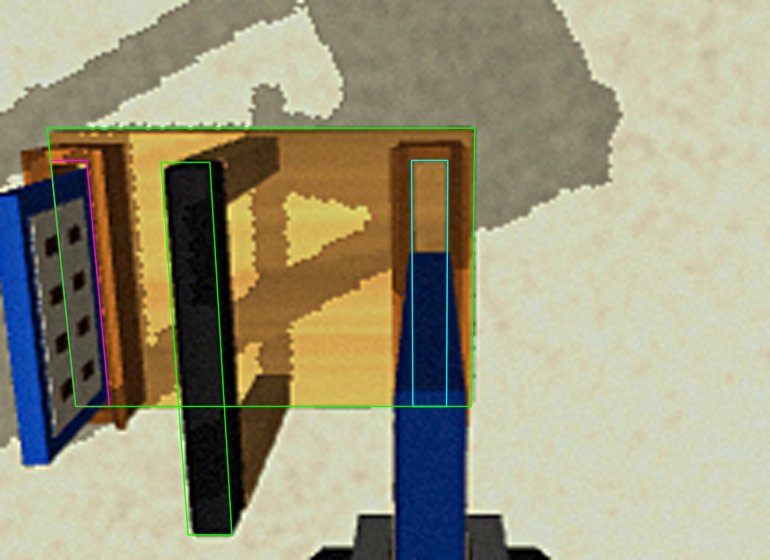

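```bash
python3 - <<'E'
from h import *
for f in('w7.npz','w9.npz'):
    im,d,E=load(f); C=cloud(d,E); c=im.astype(int)
    P=C[60:260,100:400].reshape(-1,3); col=c[60:260,100:400].reshape(-1,3)
    near=np.hypot(P[:,0]-.555,P[:,1]-.177)<.065
    Q=P[near&(P[:,2]>.122)&(P[:,2]<.145)&(col.max(1)<60)]
    print(f,len(Q),cv2.minAreaRect(Q[:,:2].astype(np.float32)*1000))
    u=np.array([np.cos(-.3927),np.sin(-.3927)]);v=np.array([-u[1],u[0]])
    q=(P[:,:2]-[.5551,.1769]); lx=q@u; ly=q@v
    k=(abs(lx)<.085)&(abs(ly)<.06)&(P[:,2]>.007)&(P[:,2]<.018); print('base x',np.percentile(lx[k],[.5,99.5]),'y',np.percentile(ly[k],[.5,99.5]))
E
```

```text
w7.npz 1731 ((555.2828979492188, 176.5392608642578), (98.83610534667969, 11.691709518432617), 67.86760711669922)
base x [-0.07487816  0.06751317] y [-0.05182894  0.05091521]
w9.npz 1581 ((555.8054809570312, 176.07571411132812), (99.08573913574219, 12.200679779052734), 67.84741973876953)
base x [-0.06701859  0.07621446] y [-0.05121436  0.05074083]
```

```bash
python3 -m jog '[{"x":0.5,"y":40,"z":1.6,"rx":0,"ry":-0.004,"rz":0,"gripper":255},{"x":0.5,"y":80,"z":1.6,"rx":0,"ry":-0.004,"rz":0,"gripper":255},{"x":0.5,"y":110,"z":1.6,"rx":0,"ry":-0.004,"rz":0,"gripper":255},{"x":0.5,"y":125,"z":1.6,"rx":0,"ry":-0.004,"rz":0,"gripper":255},{"x":0.5,"y":130,"z":1.6,"rx":0,"ry":-0.004,"rz":0,"gripper":255},{"x":0.5,"y":130,"z":1.6,"rx":0,"ry":-0.004,"rz":0,"gripper":255},{"x":0.5,"y":130,"z":1.6,"rx":0,"ry":-0.004,"rz":0,"gripper":255},{"x":0.5,"y":130,"z":1.6,"rx":0,"ry":-0.004,"rz":0,"gripper":255}]'
python3 - <<'E'
from h import *
im,d,E=snap('w10'); show(); 
overlay(im,E,carpolys(np.array([.5555,.1764]),np.radians(-22.2)),170,80,180,130,4.3,'pics/w10.png')
goto([.6112,.1537,.066],np.radians(-22.3))
E
```

```text
clock: 13.4
tool_pos: [0.6126, 0.1528, 0.1222]
ee_rot: [-0.693, 0.694, -0.136, 0.139]
wrist_force: [-0.0, 0.5, -0.3]
grip_width: 0.0072
t 13.45 p [612.5 153.  122.2] yaw -22.37 down [ 0.004 -0.002 -1.   ] F [-0.1  0.2 -0.9] w 0.0071532855457814145 q [ 0.14  0.43  1.55 -0.    1.16  0.53]
xyz [-1.7 56.2  0.2] rxyz [-0.    -0.001  0.005] rows 1.3490115960961446
```

View pics/w10.png

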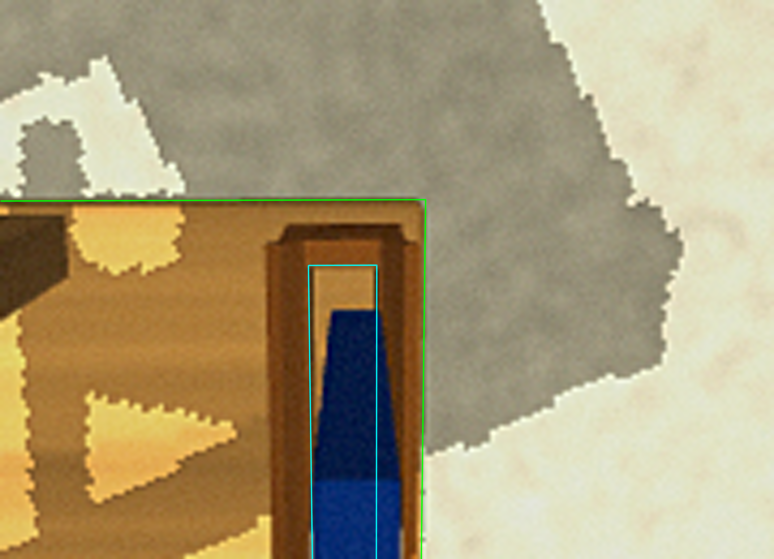

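```bash
python3 -m jog '[{"x":-1.6,"y":0,"z":0.2,"rx":0,"ry":0,"rz":0.002,"gripper":255},{"x":-1.6,"y":8,"z":0.2,"rx":0,"ry":0,"rz":0.002,"gripper":255},{"x":-1.6,"y":16,"z":0.2,"rx":0,"ry":0,"rz":0.002,"gripper":255},{"x":-1.6,"y":24,"z":0.2,"rx":0,"ry":0,"rz":0.002,"gripper":255},{"x":-1.6,"y":30,"z":0.2,"rx":0,"ry":0,"rz":0.002,"gripper":255},{"x":-1.6,"y":30,"z":0.2,"rx":0,"ry":0,"rz":0.002,"gripper":255}]'
python3 - <<'E'
from h import *
show(); goto([.6112,.1537,.066],np.radians(-22.3))
E
```

```text
clock: 13.95
tool_pos: [0.6097, 0.1536, 0.0899]
ee_rot: [-0.693, 0.694, -0.138, 0.137]
wrist_force: [0.1, -0.0, -0.1]
grip_width: 0.0076
t 13.95 p [609.7 153.6  89.9] yaw -22.36 down [-0.002 -0.001 -1.   ] F [ 0.1 -0.  -0.1] w 0.007621546210484678 q [ 0.14  0.46  1.59 -0.    1.1   0.53]
xyz [ 1.4 23.9  0.8] rxyz [ 0.002 -0.001 -0.001] rows 0.574329720199042
```

```bash
python3 -m jog '[{"x":1,"y":4,"z":0.4,"rx":0,"ry":0,"rz":-0.001,"gripper":255},{"x":1,"y":10,"z":0.4,"rx":0,"ry":0,"rz":-0.001,"gripper":255},{"x":1,"y":16,"z":0.4,"rx":0,"ry":0,"rz":-0.001,"gripper":255},{"x":1,"y":20,"z":0.4,"rx":0,"ry":0,"rz":-0.001,"gripper":255},{"x":1,"y":23,"z":0.4,"rx":0,"ry":0,"rz":-0.001,"gripper":255},{"x":1,"y":24,"z":0.4,"rx":0,"ry":0,"rz":-0.001,"gripper":255},{"x":1,"y":25,"z":0.4,"rx":0,"ry":0,"rz":-0.001,"gripper":255},{"x":1,"y":25,"z":0.4,"rx":0,"ry":0,"rz":-0.001,"gripper":255}]'
python3 - <<'E'
from h import *
show()
E
```

```text
clock: 14.62
tool_pos: [0.6105, 0.1534, 0.0671]
ee_rot: [-0.693, 0.694, -0.137, 0.137]
wrist_force: [-4.1, -0.9, 11.6]
grip_width: 0.0073
t 14.62 p [610.5 153.4  67.1] yaw -22.36 down [-0.    -0.002 -1.   ] F [-4.1 -0.9 11.6] w 0.0072686344463884075 q [ 0.14  0.48  1.61 -0.    1.05  0.53]
```

```bash
python3 -m jog '[{"x":0,"y":2,"z":0,"rx":0,"ry":0,"rz":0,"gripper":255},{"x":0,"y":2,"z":0,"rx":0,"ry":0,"rz":0,"gripper":255},{"x":0,"y":0,"z":0,"rx":0,"ry":0,"rz":0,"gripper":150},{"x":0,"y":0,"z":0,"rx":0,"ry":0,"rz":0,"gripper":150},{"x":0,"y":0,"z":0,"rx":0,"ry":0,"rz":0,"gripper":150},{"x":0,"y":0,"z":0,"rx":0,"ry":0,"rz":0,"gripper":150},{"x":0,"y":0,"z":0,"rx":0,"ry":0,"rz":0,"gripper":150},{"x":0,"y":-15,"z":0,"rx":0,"ry":0,"rz":0,"gripper":150},{"x":0,"y":-40,"z":0,"rx":0,"ry":0,"rz":0,"gripper":150},{"x":0,"y":-80,"z":0,"rx":0,"ry":0,"rz":0,"gripper":150},{"x":0,"y":-120,"z":0,"rx":0,"ry":0,"rz":0,"gripper":150},{"x":0,"y":-160,"z":0,"rx":0,"ry":0,"rz":0,"gripper":150},{"x":-60,"y":-160,"z":0,"rx":0,"ry":0,"rz":0,"gripper":150},{"x":-60,"y":-160,"z":0,"rx":0,"ry":0,"rz":0,"gripper":150},{"x":-60,"y":-160,"z":0,"rx":0,"ry":0,"rz":0,"gripper":150},{"x":-60,"y":-160,"z":0,"rx":0,"ry":0,"rz":0,"gripper":150}]'
python3 - <<'E'
from h import *
im,d,E=snap('w11'); show(); cv2.imwrite('pics/w11.png',cv2.resize(im[60:300,120:400,::-1],None,fx=2.8,fy=2.5))
C=cloud(d,E); c=im.astype(int)
blue=(c[...,2]>c[...,0]+25)&(C[...,2]>.09)&(C[...,2]<.115)
Q=C[blue]; k=Q[:,0]>.5555
for kk in(k,~k): print('plate',np.median(Q[kk],0),cv2.minAreaRect(Q[kk][:,:2].astype(np.float32)*1000))
Q=C[(np.hypot(C[...,0]-.555,C[...,1]-.177)<.065)&(C[...,2]>.122)&(C[...,2]<.145)&(c.max(-1)<60)]
r=cv2.minAreaRect(Q[:,:2].astype(np.float32)*1000);print('handle',r,np.median(Q,0))
p=np.array(r[0])/1000
goto([*p,.103],np.radians(r[2]-90))
E
```

```text
clock: 15.95
tool_pos: [0.5537, 0.177, 0.2271]
ee_rot: [-0.693, 0.695, -0.137, 0.136]
wrist_force: [0.1, -0.2, 0.0]
grip_width: 0.035
t 16.0 p [554.7 176.7 226.7] yaw -22.32 down [-0.001 -0.002 -1.   ] F [-0.3  0.4 -0.8] w 0.035094454951520686 q [ 0.19  0.29  1.5  -0.    1.36  0.58]
plate [0.61157386 0.15739656 0.1027968 ] ((610.7999267578125, 153.61209106445312), (79.60547637939453, 8.397109031677246), 67.71772766113281)
plate [0.50093076 0.20266459 0.1029454 ] ((499.4482421875, 198.9475860595703), (79.09051513671875, 8.407892227172852), 67.74139404296875)
handle ((555.7264404296875, 176.38690185546875), (98.81822967529297, 11.281604766845703), 67.52754211425781) [0.55723824 0.18049316 0.13290229]
xyz [  1.1 123.7   0.4] rxyz [0.002 0.003 0.   ] rows 2.967717062532304
```

View pics/w11.png

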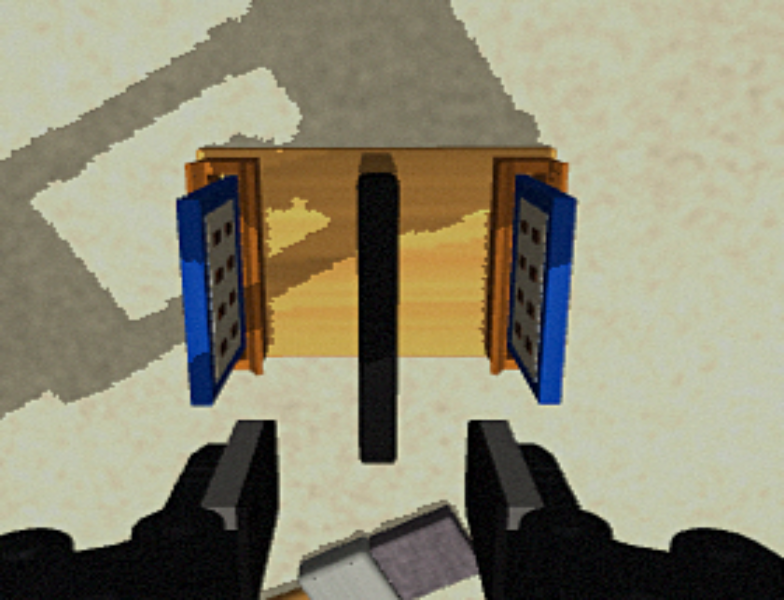

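```bash
python3 -m jog '[{"x":1,"y":40,"z":0.4,"rx":0.001,"ry":0.002,"rz":0,"gripper":150},{"x":1,"y":80,"z":0.4,"rx":0.001,"ry":0.002,"rz":0,"gripper":150},{"x":1,"y":110,"z":0.4,"rx":0.001,"ry":0.002,"rz":0,"gripper":150},{"x":0.5,"y":124,"z":0.4,"rx":0.001,"ry":0.002,"rz":0,"gripper":150},{"x":0.5,"y":124,"z":0.4,"rx":0.001,"ry":0.002,"rz":0,"gripper":150},{"x":0.5,"y":124,"z":0.4,"rx":0.001,"ry":0.002,"rz":0,"gripper":150},{"x":0.5,"y":124,"z":0.4,"rx":0.001,"ry":0.002,"rz":0,"gripper":150}]'
python3 - <<'E'
from h import *
show(); goto([.5556,.1764,.103],np.radians(-22.4))
E
```

```text
clock: 16.58
tool_pos: [0.5568, 0.1765, 0.1035]
ee_rot: [-0.693, 0.694, -0.137, 0.138]
wrist_force: [0.2, 0.5, 0.1]
grip_width: 0.0349
t 16.58 p [556.8 176.5 103.5] yaw -22.46 down [ 0.001 -0.001 -1.   ] F [0.2 0.5 0.1] w 0.03493831202606535 q [ 0.19  0.39  1.68 -0.    1.08  0.58]
xyz [-1.   0.5 -0.6] rxyz [ 0.    -0.001  0.002] rows 0.03051953381201665
```

```bash
python3 -m jog '[{"x":-1,"y":0,"z":-0.4,"rx":0,"ry":0,"rz":0,"gripper":255},{"x":-1,"y":0,"z":-0.4,"rx":0,"ry":0,"rz":0,"gripper":255},{"x":-1,"y":0,"z":-0.4,"rx":0,"ry":0,"rz":0,"gripper":255},{"x":-1,"y":0,"z":-0.4,"rx":0,"ry":0,"rz":0,"gripper":255},{"x":-1,"y":0,"z":-0.4,"rx":0,"ry":0,"rz":0,"gripper":255},{"x":-1,"y":0,"z":-0.4,"rx":0,"ry":0,"rz":0,"gripper":255},{"x":-1,"y":0,"z":-0.4,"rx":0,"ry":0,"rz":0,"gripper":255}]' 100
python3 -c "
from h import *
show()"
```

```text
clock: 17.17
tool_pos: [0.5564, 0.1769, 0.105]
ee_rot: [0.694, -0.693, 0.136, -0.139]
wrist_force: [-0.6, 0.9, 6.0]
grip_width: 0.0105
t 17.17 p [556.4 176.9 105. ] yaw -22.47 down [ 0.004 -0.    -1.   ] F [-0.6  0.9  6. ] w 0.01050415617626006 q [ 0.19  0.38  1.68 -0.    1.08  0.58]
```

```bash
python3 -m jog '[{"x":0,"y":-3,"z":0,"rx":0,"ry":0,"rz":0,"gripper":255},{"x":0,"y":-8,"z":0,"rx":0,"ry":0,"rz":0,"gripper":255},{"x":0,"y":-16,"z":0,"rx":0,"ry":0,"rz":0,"gripper":255},{"x":0,"y":-26,"z":0,"rx":0,"ry":0,"rz":0,"gripper":255},{"x":0,"y":-38,"z":0,"rx":0,"ry":0,"rz":0,"gripper":255},{"x":0,"y":-50,"z":0,"rx":0,"ry":0,"rz":0,"gripper":255},{"x":0,"y":-62,"z":0,"rx":0,"ry":0,"rz":0,"gripper":255},{"x":0,"y":-74,"z":0,"rx":0,"ry":0,"rz":0,"gripper":255},{"x":0,"y":-84,"z":0,"rx":0,"ry":0,"rz":0,"gripper":255},{"x":0,"y":-92,"z":0,"rx":0,"ry":0,"rz":0,"gripper":255},{"x":0,"y":-97,"z":0,"rx":0,"ry":0,"rz":0,"gripper":255},{"x":0,"y":-100,"z":0,"rx":0,"ry":0,"rz":0,"gripper":255},{"x":0,"y":-100,"z":0,"rx":0,"ry":0,"rz":0,"gripper":255},{"x":0,"y":-100,"z":0,"rx":0,"ry":0,"rz":0,"gripper":255},{"x":0,"y":-100,"z":0,"rx":0,"ry":0,"rz":0,"gripper":255},{"x":0,"y":-100,"z":0,"rx":0,"ry":0,"rz":0,"gripper":255},{"x":0,"y":-100,"z":0,"rx":0,"ry":0,"rz":0,"gripper":255},{"x":0,"y":-100,"z":0,"rx":0,"ry":0,"rz":0,"gripper":255}]' 100
python3 - <<'E'
from h import *
im,d,E=snap('w12'); show(); cv2.imwrite('pics/w12.png',cv2.resize(im[:,:,::-1],(768,576)))
C=cloud(d,E); c=im.astype(int)
# base top plane in world
u=np.array([np.cos(-.391),np.sin(-.391)]);v=np.array([-u[1],u[0]]); q=C[...,:2]-bot.get_state()['tool_pos'][:2]
lx=q@u;ly=q@v
m=(abs(lx)<.04)&(abs(ly)<.05)&(c[...,0]>c[...,2]+40)&(C[...,2]<.14)&(C[...,2]>.07)
A=np.c_[lx[m],ly[m],np.ones(m.sum())]; s,*_=np.linalg.lstsq(A,C[...,2][m],rcond=None); print('plane slopes deg',np.degrees(s[:2]),'z',s[2],m.sum(), 'res',np.std(A@s-C[...,2][m]))
b=(c[...,2]>c[...,0]+25)&(C[...,2]>.15)
for k in(b&(lx>0),b&(lx<0)): print('top z',np.percentile(C[...,2][k],[5,50,95]),'lx',np.median(lx[k]))
im,_=imaging.camera('side'); crop(im,150,80,130,100,6,'pics/s12.png'); show()
E
```

```text
clock: 18.67
tool_pos: [0.5559, 0.1769, 0.2047]
ee_rot: [0.694, -0.693, 0.137, -0.139]
wrist_force: [-0.6, 0.6, -4.8]
grip_width: 0.0102
t 18.72 p [555.9 176.9 204.7] yaw -22.47 down [ 0.003 -0.    -1.   ] F [-1.  -0.2 -5.3] w 0.010345385188616614 q [ 0.19  0.3   1.53 -0.    1.3   0.58]
plane slopes deg [-0.10528001  0.32152836] z 0.11265149138914844 7527 res 0.0016235558811084326
top z [0.162756   0.20196068 0.20337203] lx 0.057849446097397325
top z [0.16247931 0.20212594 0.20348899] lx -0.058022231878776635
t 18.77 p [556.  176.9 204.9] yaw -22.47 down [ 0.004 -0.    -1.   ] F [-0.3 -0.8 -5.4] w 0.010284693743102322 q [ 0.19  0.3   1.53 -0.    1.3   0.58]
```

View pics/w12.png

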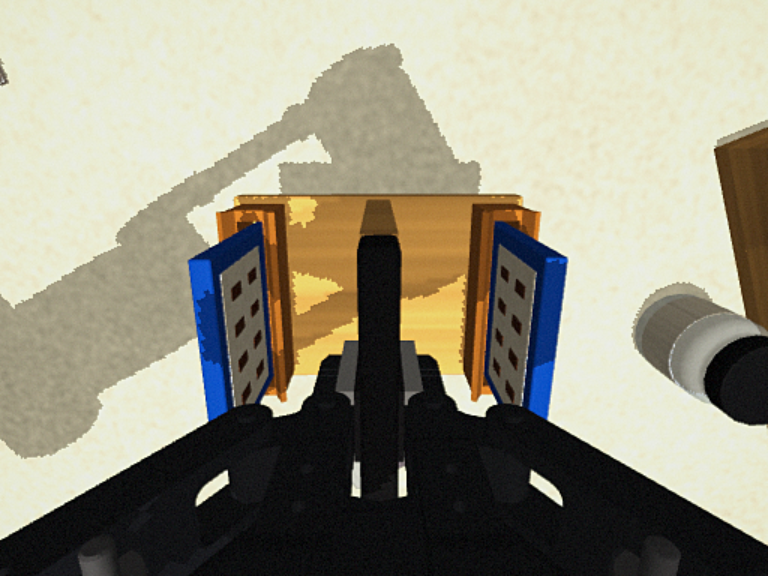

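View pics/s12.png

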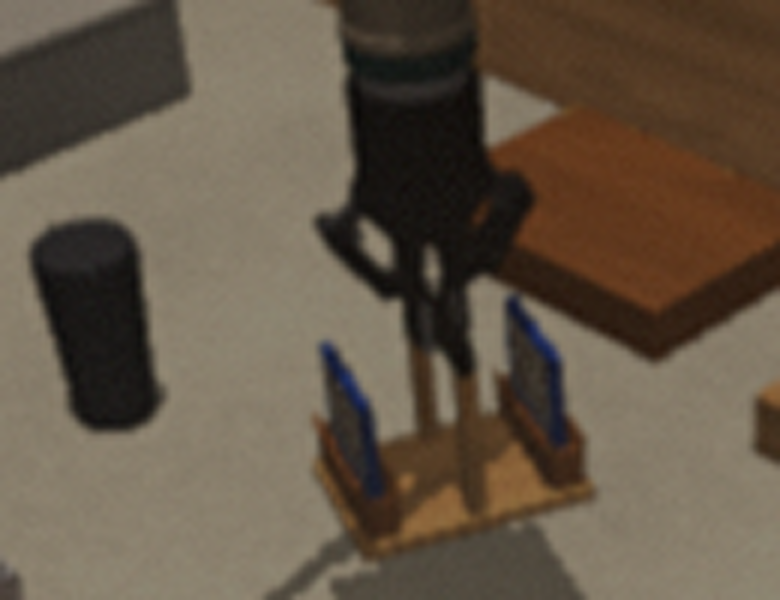

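```bash
python3 -c "
from workcell import ticket
print(ticket.hand_in())"
```

```text
the job is handed in; nothing more can be done
None
```

The job is done and handed in at about 18.8 s. Both blue plates are on edge and fully down in the carrier's two slots, and the gripper is holding the loaded carrier by its handle about 10 cm above the bench.

**Plates:** I pushed each plate down until the wrist force rose to 12–18 N. Before the lift, both plate tops were at the height they had in the stand, 103 mm. The last pictures show both still in their slots, with their tops level with each other.

**Carrier:** The last check showed a tilt of about 0.3° at most and a steady grip at 100 N set force. The measured load was about 5 N, which matches the carrier plus two plates.

**Bystanders:** I did not move the orange plate or anything else on the bench on purpose. My last look at the orange plate was at about 9.9 s, before I took the second blue plate, and I took no final whole-bench picture.

**Small disagreements:**
- The carrier shifted by less than about 1 mm while I inserted the first plate, so I measured it again before the second.
- The measured tool position wandered by 1–2 mm. I corrected for that before each insertion.

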